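Open the double-latched drive bay cover

ROBOT

A 6-joint arm with a two-finger parallel gripper is mounted at the origin on the work surface. World frame = base frame: x ahead of the robot, y to its left, z up, the work surface at z = 0. Lengths are in m, angles in rad, forces in N, time in s.
With the tool pointing down it reaches from about 0.325 to 0.875 m from the base axis. Payload 4.4 kg.
Tool frame: the origin (TCP) lies at the very end of the fingers, on their centre line; the grasp point (between the pads) lies 19 mm behind it; z points along the fingers, y is the direction in which the jaws open and shut (so a half turn about z gives the same grasp; the last joint's range is limited). The gripper opens to 85 mm and grips with 20 to 120 N. Pads are 22 mm wide; open, the fingers measure 114 mm over their backs; the gripper's body (76 mm by 85 mm) begins 54 mm behind the grasp point. The pads swing forward as they close: fully open they stand 13 mm farther back than shut.
Start: joints at [0.974, 0.207, 1.542, -0, 1.393, -0.15], TCP at [0.248, 0.519, 0.231] pointing down, gripper open.
Joint ranges: [-2.73, 2.73], [-0.86, 2.22], [0.23, 2.46], [-1.11, 4.25], [0.08, 2.63], [-2.82, 2.82]. Speed limits (rad/s): [2.79, 2.79, 3.14, 3.14, 3.14, 3.14].

INTERFACE

Orientations are given as a unit quaternion [x, y, z, w].
In Python, from cell import * gives the robot as it stands.
- The arm moves only by the tool jog_arm, never from a script. Its argument "targets" is one flat list of numbers, 7 for each row, row after row: the shift along the world's x, y, z in m, then the turn, a rotation vector about the world's x, y, z in degrees, then the opening, from 0 (shut) to 1 (fully open). A call has 1 to 5 rows; each row shifts and turns the commanded pose from where the row before left it; what a row does not reach is not made up. A row lasts 1/8 s, in which the tool goes at most 62.5 mm and 10.7 degrees, less where a joint would pass 70% of its speed; a pose out of reach is approached as far as the arm can. A call is refused whole if a number of a shift passes 0.0625 or a number of a turn 10.7, either way. A call with a gripper value outside its range is refused whole. The fingers move at their own pace and stop on an object; "force" is the grip in N (left out, the last holds). Time passes only in rows, so rows that do not move let the fingers close. It gives the time, the measured TCP pose, the force and the opening at its end, in the units of the state.
- state(): the state, without advancing time (a new reading comes with each control period).
- grab_frame(name): name is "scene" or "top" or "wrist"; returns a dict with "color" (400x640x3 uint8, red, green, blue), "fx", "fy", "cx", "cy" (pixels), "dist" ([k1, k2, p1, p2, k3] as OpenCV has them; the pictures are not rectified), "rvec" (rotation vector, rad) and "tvec" (3), from world to camera coordinates, as OpenCV has them. Camera axes: x right, y down, z forward; pixel columns grow to the right and rows downward; lengths in m; the calibration is good to about 2 mm. A picture is of the moment at which its call begins. There is no depth.
- job_done(): hands the job in, once; it reports no verdict.
Trained networks look in a picture, given as the dict that the camera call returned (one of the last four; its "shot" number tells which), for a name from the list of things; names that differ only in an ending like _2 or _b are one class to them, and where a whole thing is asked for, a point or a joint stands for the part that bears it (a point fixed in the world has none). Each returns a list of dicts, best first, with "score" (0 to 1); they miss things now and then, are a little off and sometimes report something else, mostly with a low value. They report only what shows in the picture. A call takes as long as a camera call.
- boxes_of(name, picture): "point" ([x, y, z] in m, in the coordinates of the camera as it stood for that picture, good to about 4 mm: the middle of the surface that is visible of it).
- masks_of(name, picture): "region" (400x640 bool, what is visible of it).
- spot_point(name, picture): "point" ([x, y, z] in m, in the coordinates of the camera as it stood for that picture, good to about 4 mm: a listed point, or the origin of a listed thing).
The state is a dict: "clock": time; "qpos": joint angles; "qvel": joint speeds; "joint_torque": joint torques, N m; "tcp_pos": TCP position; "tool_rot": TCP orientation; "ft_force": force on the tool from outside, world axes, zero at the start; "torque": the same for the moment, N m; "width": opening from 0.0 (shut) to 1.0 (fully open).
Only numpy, scipy, OpenCV 4.12 (cv2) and the standard library are available. Lean on these libraries where they do the work, as an engineer would, in place of code of your own. Each camera call takes 0.05 s, during which the arm holds its last target.

TASK

Open the drive bay for service: slide the front bolt to the left until it is clear of the cover, lift the cover a little by its handle until the hidden second catch stops it, reach through the window in the cover and push that catch gently to the right to its end, then swing the cover up by the handle to about sixty degrees and leave it standing open. Feel your way: never strain the cover against bolt or catch, never force the catch, and leave the things lying around where they are.

Things in the scene. Friction and masses are not known exactly. Their poses are not given: they have to be found in the camera images.
- case: Steel drive bay case fixed to the bench: 200 mm deep (its x, away from the robot), 300 mm wide (its y, to the robot's left), 106 mm high; before it a 65 mm deep ledge, 103.5 mm high, with the bolt. Origin under the centre of the 200 x 300 mm box. Carries the hidden catch. More than 20 N from the robot on case or catch, or 36 N from the cover on the catch (a 30 N pull at the handle), does damage.
- cover_base: Hinge strip along the far top edge of the case, fixed to it, with the cover it carries. Origin on the hinge line, mid-width, 106 mm up, 100 mm beyond the case's centre; axes as the case's. The cover: slotted aluminium sheet, 200 mm from the hinge to its near edge, 300 mm wide, 4 mm thick, 0.28 to 0.42 kg. With the cover down the catch is blocked after 2 mm.
- cover (a joint): Opening angle of the cover in rad: 0 shut, grows as the near edge rises, stop at 1.35. Stiff hinge: it stays where left; about 6 N at the handle lifts it. With the bolt clear the catch stops it somewhere in 0.055 to 0.135 (9 to 21 mm at the handle, differs each time); the catch can only slide when the cover is within about 3 mm (at the handle) of that stop.
- cover_handle (a point): Middle of the cover's round steel handle bar, 10 mm thick and 84 mm long between its two posts, parallel to the hinge (along the case's y), 40 mm above the cover's top face, 160 mm from the hinge line, 75 mm to the left of mid-width. Its axes turn with the cover.
- cover_hinge (a point): Middle of the hinge line (the hinge runs along the case's y). The cover turns about it.
- cover_window (a point): Centre, at the cover's top face, of the rectangular window in the cover: 56 mm in the case's x by 103 mm in y; 160 mm from the hinge line, 63.5 mm right of mid-width. Moves with the cover.
- bolt (a joint): Position of the front sliding bolt in m: 0 to 0.008 at the start (locked), grows as it slides to the left (the case's +y), stop at 0.042. About 3 N of friction, it stays where it is left. It holds the cover shut until 0.027; push it past 0.030.
- bolt_knob (a point): Middle of the black upright knob of the bolt, 18 mm in diameter, 28 mm tall, this point 14 mm below its top; 143 mm before the case's centre. The bolt is a 32 x 60 mm steel plate with a claw over the cover's front tab.
- latch_plate: The guide rails of the bolt on the ledge, fixed to the case, with the bolt it carries; origin on the ledge below the knob's locked place. More than 36 N between the cover and the bolt does damage.
- screwdriver: Bystander: loose screwdriver with a black handle, 200 mm long, lying along its x; origin at the middle, on the bench.
- drive: Bystander: loose bare disk drive, 147 x 102 x 26 mm, 0.6 kg; origin under its centre.
- cooler: Bystander: loose processor cooler, 70 x 70 x 57 mm, finned, black fan on top; origin under its centre.
- catch_place (a point): Fixed point of the case 60 mm before and 67 mm right of its centre, 100 mm up: middle of the band where the hidden catch's tongue starts. Tongue: upright steel strip, 26 mm wide in x (centred here), 8 mm thick in y, 36 mm tall, top 0 to 8 mm above this point. Its left (+y) face is up to 14 mm left or right of this point, bent differently each time and not measured.
- catch_side (a point): Fixed point of the case 33 mm left (+y) of catch_place: free space, open down to 40 mm above the bench, where a shut finger can go down beside the tongue. From here push right (-y), tips 10 to 20 mm below this point. The tongue slides with about 3 N, stays where left, frees the cover at 11 mm of travel and meets a springy end stop (several N per mm) at 13 mm. Never squeeze it.

How it is judged:
On the way, in this order (a step that is already met when the one before it is completed fails the run):
1. the bolt is slid left, clear of the cover (value of joint bolt above 0.028 m), for 0.1 s.
2. the cover is lifted a little, up to the second catch (value of joint cover between 0.03 and 0.2 rad), for 0.3 s.
At the end, for the whole second after the job is handed in: The cover stands open by itself at 0.9 rad (52 degrees) or more, at rest (under 0.05 rad/s), and the bolt is still clear (past 0.028 m) (value of joint cover above 0.9 rad and velocity of joint cover between -0.05 and 0.05 rad/s and value of joint bolt above 0.028 m); the robot touches nothing.
It fails at once if the robot presses on the case or the hidden catch with more than 20 N (contact force between any of the arm, the fingers and case above 20 N).
It fails at once if the cover is strained against the second catch with more than 36 N (contact force between cover_base and case above 36 N).
It fails at once if the cover is strained against the bolt with more than 36 N (contact force between cover_base and latch_plate above 36 N).
It fails at once if the screwdriver, drive or cooler is disturbed (moved over 30 mm) (distance of any of screwdriver, drive, cooler from where it was at the start of the episode above 0.03 m).
It also fails if it takes over 72 s, if anything falls off the work surface, if the arm or the gripper's body presses on something with over 40 N, if the wrist force passes 120 N, or if a joint passes its speed limit or range.

## Working session

There is one attempt and no reset: what is moved stays moved. The work goes in short steps, Python scripts to look and compute and a tool call to move; the robot and the scene stay as the last step left them, time stands still between calls to the robot, and variables do not carry over. Pictures are saved under pics/ and viewed, and the job is handed in when it is done.

Besides the shell and the picture viewer there is one more tool, called after "Request:" as name(argument=value, ...) on one line, values as JSON. jog_arm: Moves the arm, as the interface text tells. Its arguments: {"type":"object","properties":{"targets":{"type":"array","items":{"type":"number"}},"force":{"type":"number"}},"required":["targets"]}

```bash
mkdir -p pics; cat > h.py <<'E'
from cell import *
import numpy as np, cv2
from scipy.spatial.transform import Rotation as R
def save(f,n): cv2.imwrite('pics/'+n+'.png',f['color'][:,:,::-1])
def w(f,p):
    Rm=cv2.Rodrigues(np.array(f['rvec'],float))[0]
    return Rm.T@(np.array(p)-np.array(f['tvec']))
def proj(f,P):
    return cv2.projectPoints(np.array(P,float).reshape(-1,1,3),np.array(f['rvec'],float),np.array(f['tvec'],float),np.array([[f['fx'],0,f['cx']],[0,f['fy'],f['cy']],[0,0,1]]),np.array(f['dist'],float))[0].reshape(-1,2)
E
python3 - <<'E'
from h import *
s=state();print(s)
for c in ("scene","top"):
    f=grab_frame(c);save(f,c+'0')
    for n in ("case","cover_base","cover_handle","cover_hinge","cover_window","bolt_knob","latch_plate","screwdriver","drive","cooler","catch_place","catch_side"):
        r=spot_point(n,f)
        print(c,n,[(np.round(w(f,d['point']),4),round(d['score'],2)) for d in r[:2]])
E
```

```text
{'clock': 0.0, 'qpos': array([ 9.73507027e-01,  2.07431403e-01,  1.54297059e+00, -9.34705834e-06,
        1.39349453e+00, -1.50448872e-01]), 'qvel': array([-0.00185785,  0.00071418, -0.00037052,  0.00010738, -0.00142173,
       -0.00075929]), 'joint_torque': array([-2.00080154e-03, -3.83028173e+01, -2.91599143e+01, -3.97811073e-04,
        1.04921067e-02, -1.04681098e-05]), 'tcp_pos': array([0.24802065, 0.51791357, 0.2301114 ]), 'tool_rot': array([ 2.21565162e-01,  9.75144888e-01, -1.07404116e-03, -4.16428321e-04]), 'ft_force': array([-0.35565706, -1.19440891, -0.50540192]), 'torque': array([-0.01315153,  0.01944287, -0.00990144]), 'width': 0.9957614880357658}
scene case []
scene cover_base [(array([0.6943, 0.0204, 0.1026]), 0.86)]
scene cover_handle [(array([0.5569, 0.136 , 0.1476]), 0.81)]
scene cover_hinge [(array([0.6915, 0.0232, 0.1065]), 0.9)]
scene cover_window [(array([0.5213, 0.0023, 0.111 ]), 0.69)]
scene bolt_knob [(array([0.4587, 0.092 , 0.128 ]), 0.62)]
scene latch_plate [(array([0.4581, 0.0909, 0.1045]), 0.7), (array([5.237e-01, 3.000e-04, 1.088e-01]), 0.22)]
scene scre
[... 561 characters left out ...]
502]), 0.77), (array([0.4566, 0.0902, 0.1052]), 0.23)]
top cover_hinge [(array([0.6928, 0.0239, 0.107 ]), 0.92), (array([0.5987, 0.0527, 0.002 ]), 0.63)]
top cover_window [(array([0.5203, 0.0085, 0.1107]), 0.63)]
top bolt_knob [(array([0.4591, 0.0936, 0.1275]), 0.68), (array([0.4575, 0.0917, 0.1038]), 0.68)]
top latch_plate [(array([0.4572, 0.0865, 0.1049]), 0.86)]
top screwdriver [(array([ 0.408 , -0.328 ,  0.0019]), 0.72)]
top drive [(array([0.4292, 0.413 , 0.0036]), 0.7)]
top cooler [(array([ 0.5239, -0.4278, -0.0022]), 0.59)]
top catch_place [(array([5.194e-01, 2.000e-04, 9.930e-02]), 0.72), (array([0.6941, 0.0233, 0.1031]), 0.16)]
top catch_side [(array([0.5292, 0.0283, 0.1032]), 0.98)]
```

```bash
cat > fit.py <<'E'
from h import *
from scipy.optimize import least_squares
loc={'case':(0,0,0),'cover_base':(.1,0,.106),'cover_hinge':(.1,0,.106),'cover_handle':(-.06,.075,.150),'cover_window':(-.06,-.0635,.110),'catch_place':(-.06,-.067,.1),'catch_side':(-.06,-.034,.1)}
E
python3 - <<'E'
from fit import *
L=[];W=[];X=[]
F={}
for c in ("scene","top"):
    f=grab_frame(c);F[c]=f
    for n in loc:
        for d in spot_point(n,f)[:1]:
            p=w(f,d['point'])
            if abs(p[2]-loc[n][2])<.008: L.append(loc[n]);W.append(p);X.append((c,n))
L=np.array(L);W=np.array(W)
def T(q,L): c,s=np.cos(q[2]),np.sin(q[2]); return np.c_[q[0]+c*L[:,0]-s*L[:,1],q[1]+s*L[:,0]+c*L[:,1]]
r=least_squares(lambda q:(T(q,L)-W[:,:2]).ravel(),[.6,.05,-.3],loss='soft_l1',f_scale=.003)
print(r.x,np.degrees(r.x[2]))
for x,e in zip(X,T(r.x,L)-W[:,:2]): print(x,np.round(e*1000,1))
q=r.x;np.save('case.npy',q)
box=[(a,b,.106) for a,b in ((-.1,-.15),(-.1,.15),(.1,.15),(.1,-.15))]
win=[(-.06+a,-.0635+b,.110) for a,b in ((-.028,-.0515),(-.028,.0515),(.028,.0515),(.028,-.0515))]
han=[(-.06,.075-.042,.15),(-.06,.075+.042,.15)]
for c in F:
    f=F[c];im=f['color'][:,:,::-1].copy()
    for P,col in ((box,(0,0,255)),(win,(0,255,0)),(han,(255,0,255)),([(-.06,-.067,.1),(-.06,-.034,.1)],(255,255,0))):
        P=np.array(P);u=proj(f,np.c_[T(q,P),P[:,2]])
        cv2.polylines(im,[np.round(u).astype(int)],True,col,1)
    cv2.imwrite('pics/%s_ov.png'%c,im)
kn=[]
for c in F:
    d=spot_point('bolt_knob',F[c])
    for e in d[:2]:print(c,w(F[c],e['point']),e['score'])
    for e in masks_of('bolt_knob',F[c])[:1]:
        ys,xs=np.where(e['region']);print(xs.min(),xs.max(),ys.min(),ys.max(),e['score'])
c,s=np.cos(q[2]),np.sin(q[2])
for p in ((.4587,.092),(.4591,.0936)):
    d=np.array(p)-q[:2];print('knob local',c*d[0]+s*d[1],-s*d[0]+c*d[1])
E
```

```text
[ 0.59582376  0.05034526 -0.27062833] -15.50586115644204
('scene', 'cover_base') [-0.6  0.2]
('scene', 'cover_hinge') [-1.6  0.5]
('scene', 'cover_handle') [0.  0.6]
('scene', 'cover_window') [-5.6  3.3]
('scene', 'catch_place') [ 2.4 -3.2]
('scene', 'catch_side') [0.6 1.3]
('top', 'case') [-1.2  0.7]
('top', 'cover_base') [0.7 5.1]
('top', 'cover_hinge') [-0.9 -2.4]
('top', 'cover_handle') [ 2.3 -4.8]
('top', 'cover_window') [ 1.7 -3.1]
('top', 'catch_place') [-2.3 -0.4]
('top', 'catch_side') [2.5 1.3]
scene [0.4593646  0.09017419 0.12740749] 0.52
scene [0.52173523 0.00166177 0.10997116] 0.48
304 326 138 157 0.81
top [0.45981271 0.09410327 0.12694866] 0.81
top [0.59631567 0.05214465 0.00133168] 0.39
271 292 230 250 0.77
knob local -0.14326873113688832 0.003480388658246271
knob local -0.14331102901372933 0.005129088415514037
```

View pics/scene_ov.png

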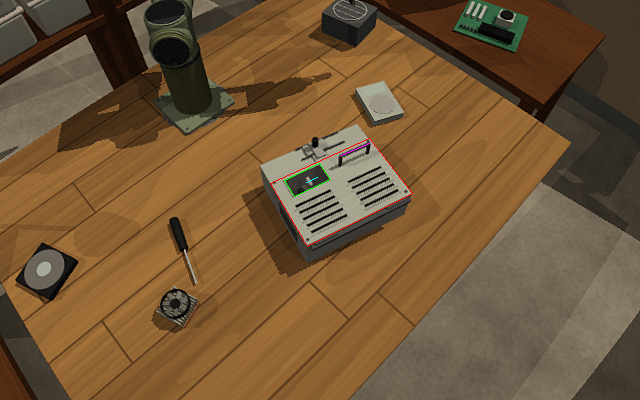

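View pics/top_ov.png

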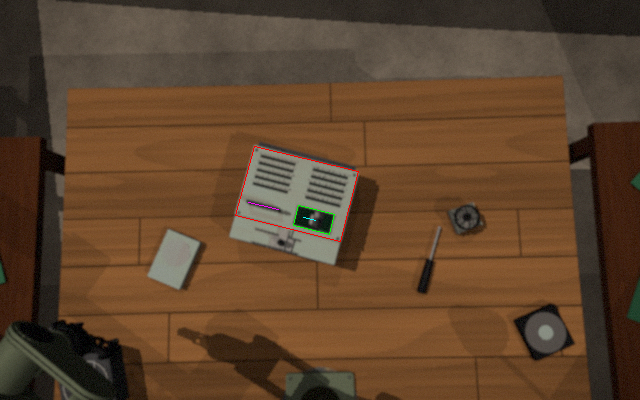

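The overlay matches the case, window and handle: case origin is about (0.596, 0.050), yaw −15.5°. I'll move over to the right of the knob with the fingers shut.

Request:
jog_arm(targets=[0.0224,-0.0511,0,0,0,-8.9,0,0.0224,-0.0511,0,0,0,-8.9,0,0.0224,-0.0511,0,0,0,-8.9,0,0.0224,-0.0511,0,0,0,-8.9,0,0.0224,-0.0511,0,0,0,-8.9,0], force=30)

```text
clock: 2.92
tcp_pos: [0.361, 0.2615, 0.2316]
tool_rot: [0.576, 0.817, 0.0, 0.0]
ft_force: [-0.3, 0.6, -0.5]
width: 0.001
```

Request:
jog_arm(targets=[0.0224,-0.0511,0,0,0,-8.9,0,0.0224,-0.0511,0,0,0,-8.9,0,0.0224,-0.0511,0,0,0,-8.9,0,0.0224,-0.0511,0,0,0,-8.9,0,0,0,0,0,0,0,0])

```text
clock: 3.55
tcp_pos: [0.4515, 0.0554, 0.2316]
tool_rot: [0.799, 0.601, 0.0, 0.001]
ft_force: [0.4, 0.2, -0.3]
width: -0.004
```

```bash
cat >> h.py <<'E'
def show():
    q=np.load('case.npy');s=state();c,n=np.cos(q[2]),np.sin(q[2]);p=s['tcp_pos'];d=p[:2]-q[:2];f=s['ft_force']
    M=R.from_quat(s['tool_rot']).as_matrix()
    print('t',round(s['clock'],2),'tcp',np.round(p,4),'loc',np.round([c*d[0]+n*d[1],-n*d[0]+c*d[1]],4),'Floc',np.round([c*f[0]+n*f[1],-n*f[0]+c*f[1],f[2]],2),'yawy',np.round(np.degrees(np.arctan2(M[1,1],M[0,1])),1),'toolz',np.round(M[:,2],3),'w',round(s['width'],3))
    return s
E
python3 - <<'E'
from h import *
show()
f=grab_frame('wrist');save(f,'w1')
f2=grab_frame('scene');save(f2,'s1')
for n in ('bolt_knob','cover_window','cover_handle','catch_side'):
    for g in (f,f2): print(n,[(np.round(w(g,d['point']),4),round(d['score'],2)) for d in spot_point(n,g)[:2]])
E
```

```text
t 3.55 tcp [0.4515 0.0554 0.2316] loc [-0.1404 -0.0338] Floc [ 0.33  0.34 -0.32] yawy -16.1 toolz [ 0.001 -0.001 -1.   ] w -0.004
bolt_knob [(array([0.4584, 0.0907, 0.1308]), 0.86)]
bolt_knob [(array([0.4603, 0.0907, 0.1277]), 0.77)]
cover_window []
cover_window [(array([0.5237, 0.0037, 0.1095]), 0.65)]
cover_handle [(array([0.5615, 0.1394, 0.1513]), 0.68)]
cover_handle [(array([0.5568, 0.1383, 0.1459]), 0.96)]
catch_side [(array([0.5291, 0.0359, 0.1   ]), 0.58)]
catch_side []
```

View pics/w1.png

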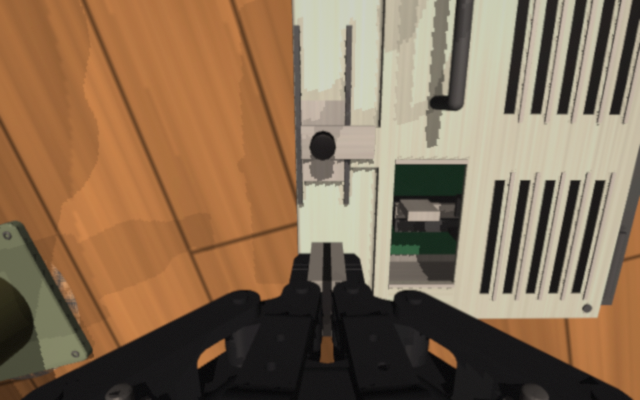

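View pics/s1.png

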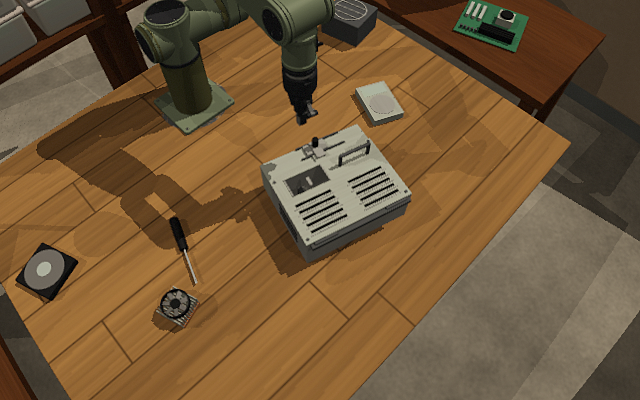

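```bash
python3 - <<'E'
from h import *
s=state();f=grab_frame('wrist');Rm=R.from_quat(s['tool_rot']).as_matrix();t=s['tcp_pos']
cam=w(f,[0,0,0]);print('cam in tool',Rm.T@(cam-t))
im=cv2.resize(f['color'][:,:,::-1],None,fx=1,fy=1).copy()
for z,col in ((0,(0,0,255)),(-.02,(0,255,255)),(-.042,(0,255,0)),(-.055,(255,255,0)),(-.065,(255,0,255))):
    P=[t+Rm@np.array([x,y,z]) for x,y in ((.011,.028),(.011,-.028),(-.011,-.028),(-.011,.028))]
    u=proj(f,P);print(z,u.round())
    cv2.polylines(im,[u.round().astype(int)],True,col,1)
cv2.imwrite('pics/w1o.png',im[220:400,180:480].repeat(2,0).repeat(2,1))
E
```

```text
cam in tool [ 6.88238623e-02  5.46643740e-05 -1.42795229e-01]
0 [[390. 237.]
 [263. 237.]
 [265. 282.]
 [388. 282.]]
-0.02 [[399. 257.]
 [254. 257.]
 [257. 307.]
 [396. 307.]]
-0.042 [[413. 286.]
 [240. 286.]
 [245. 343.]
 [408. 343.]]
-0.055 [[423. 309.]
 [230. 309.]
 [235. 371.]
 [418. 372.]]
-0.065 [[433. 331.]
 [219. 331.]
 [226. 398.]
 [426. 398.]]
```

View pics/w1o.png

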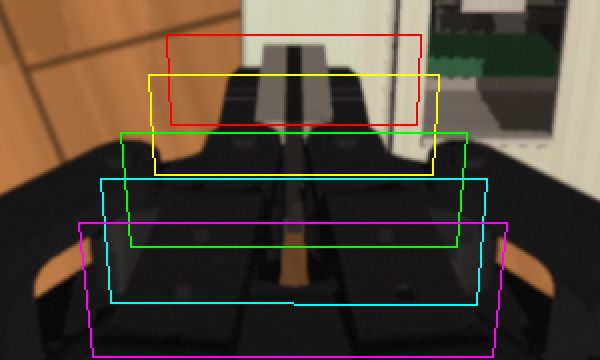

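Request:
jog_arm(targets=[0,0,-0.05,0,0,0,0,0,0,-0.04,0,0,0,0,0,0,-0.017,0,0,0,0,0,0,0,0,0,0,0])

```text
clock: 4.6
tcp_pos: [0.4485, 0.059, 0.1227]
tool_rot: [0.797, 0.604, -0.002, -0.001]
ft_force: [-0.1, 0.6, -0.6]
width: -0.002
```

```bash
python3 -c "
from h import *
show()"
```

```text
t 4.6 tcp [0.4485 0.059  0.1227] loc [-0.1443 -0.0311] Floc [-0.22  0.57 -0.58] yawy -15.7 toolz [-0.004  0.    -1.   ] w -0.002
```

Request:
jog_arm(targets=[0.0021,0.0077,0,0,0,0,0,0.0021,0.0077,0,0,0,0,0,0.0021,0.0077,0,0,0,0,0,0.0021,0.0077,0,0,0,0,0,0.0021,0.0077,0,0,0,0,0])

```text
clock: 5.22
tcp_pos: [0.4613, 0.0974, 0.1248]
tool_rot: [0.797, 0.604, 0.0, 0.001]
ft_force: [0.4, -3.6, 1.2]
width: 0.002
```

Request:
jog_arm(targets=[0.001,0.0038,0,0,0,0,0,0.001,0.0038,0,0,0,0,0])

```text
clock: 5.48
tcp_pos: [0.4627, 0.1049, 0.1243]
tool_rot: [0.797, 0.604, -0.0, 0.0]
ft_force: [0.6, -3.9, 1.7]
width: 0.005
```

```bash
python3 - <<'E'
from h import *
show()
f=grab_frame('wrist');save(f,'w2')
f2=grab_frame('top')
for n in ('bolt_knob',):
    for g in (f,f2):
      for d in spot_point(n,g)[:1]:
        q=np.load('case.npy');p=w(g,d['point']);dd=p[:2]-q[:2];c,s=np.cos(q[2]),np.sin(q[2]);print(p,d['score'],c*dd[0]+s*dd[1],-s*dd[0]+c*dd[1])
E
```

```text
t 5.47 tcp [0.4627 0.1049 0.1243] loc [-0.1429  0.017 ] Floc [ 1.62 -3.62  1.72] yawy -15.7 toolz [ 0. -0. -1.] w 0.005
[0.46998064 0.12222327 0.12661247] 0.85 -0.14047847178809875 0.035619359432383986
[ 0.40551729 -0.32942803 -0.00080441] 0.44 -0.08185247245665819 -0.4168266715874135
```

View pics/w2.png

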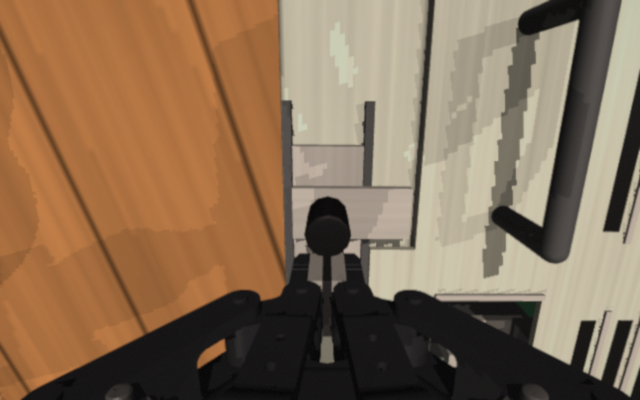

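Request:
jog_arm(targets=[0.0006,0.002,0,0,0,0,0,0.0005,0.0018,0,0,0,0,0])

```text
clock: 5.92
tcp_pos: [0.4627, 0.1084, 0.1237]
tool_rot: [0.797, 0.604, -0.001, -0.001]
ft_force: [-1.6, -2.3, -0.1]
width: -0.002
```

Request:
jog_arm(targets=[-0.0014,-0.005,0,0,0,0,0,0,0,0.04,0,0,0,0,0,0,0.035,0,0,0,0.5,0.0485,0.018,0,0,0,0,0.5,0.0485,0.018,0,0,0,0,0.5])

```text
clock: 6.55
tcp_pos: [0.5611, 0.1402, 0.201]
tool_rot: [0.797, 0.604, 0.002, 0.001]
ft_force: [-0.4, 0.2, 0.7]
width: 0.502
```

Request:
jog_arm(targets=[0,0,0,0,0,0,0.5,0,0,0,0,0,0,0.5])

```text
clock: 6.8
tcp_pos: [0.5585, 0.1395, 0.1986]
tool_rot: [0.797, 0.604, -0.001, -0.001]
ft_force: [-0.7, -0.6, 0.1]
width: 0.498
```

```bash
python3 - <<'E'
from h import *
show()
f=grab_frame('wrist');save(f,'w3')
for n in ('cover_handle','bolt_knob','cover_window','catch_place','catch_side'):
    for g in (f,):
      for d in spot_point(n,g)[:1]:
        q=np.load('case.npy');p=w(g,d['point']);dd=p[:2]-q[:2];c,s=np.cos(q[2]),np.sin(q[2]);print(n,p,d['score'],c*dd[0]+s*dd[1],-s*dd[0]+c*dd[1])
E
```

```text
t 6.8 tcp [0.5585 0.1395 0.1986] loc [-0.0598  0.076 ] Floc [-0.5  -0.78  0.13] yawy -15.7 toolz [-0.002  0.    -1.   ] w 0.498
cover_handle [0.56314881 0.13734285 0.15024836] 0.84 -0.054743353839762955 0.07509592344862945
bolt_knob [0.46676868 0.127519   0.12870832] 0.8 -0.14498926541132462 0.039863666117335134
catch_place [0.51769203 0.00192264 0.10205751] 0.95 -0.06234281695540545 -0.06754768723759276
catch_side [0.52489702 0.03543249 0.09807779] 0.6 -0.06435848694303516 -0.03333133328478098
```

View pics/w3.png

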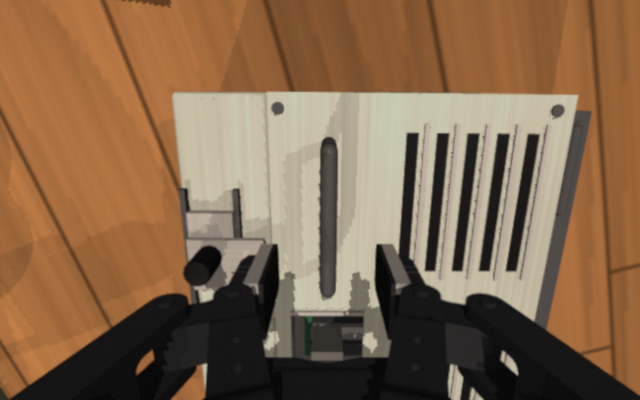

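Request:
jog_arm(targets=[0,0,-0.04,0,0,0,0.5,0,0,-0.0275,0,0,0,0.5,0,0,0,0,0,0,0.5,0,0,0,0,0,0,0,0,0,0,0,0,0,0], force=30)

```text
clock: 7.72
tcp_pos: [0.5594, 0.14, 0.1337]
tool_rot: [0.797, 0.604, 0.0, -0.0]
ft_force: [0.1, -0.9, 6.2]
width: 0.105
```

Request:
jog_arm(targets=[0,0,0,0,0,0,0,0,0,0,0,0,0,0])

```text
clock: 7.98
tcp_pos: [0.5595, 0.14, 0.1338]
tool_rot: [0.797, 0.604, 0.001, 0.0]
ft_force: [-4.6, 0.4, 6.1]
width: 0.103
```

```bash
python3 -c "
from h import *
show()"
```

```text
t 7.97 tcp [0.5595 0.14   0.1338] loc [-0.059   0.0767] Floc [-4.56 -0.9   6.13] yawy -15.7 toolz [ 0.001  0.001 -1.   ] w 0.103
```

Request:
jog_arm(targets=[0.0005,-0.0001,0.002,0,0,0,0,0.0005,-0.0001,0.002,0,0,0,0,0.0005,-0.0001,0.002,0,0,0,0])

```text
clock: 8.35
tcp_pos: [0.5601, 0.1397, 0.1368]
tool_rot: [0.797, 0.604, -0.0, -0.001]
ft_force: [0.4, 3.9, -6.7]
width: 0.101
```

Request:
jog_arm(targets=[0.0005,-0.0001,0.002,0,0,0,0,0.0005,-0.0001,0.002,0,0,0,0])

```text
clock: 8.6
tcp_pos: [0.5615, 0.1394, 0.1414]
tool_rot: [0.797, 0.604, -0.0, -0.0]
ft_force: [0.1, 3.1, -6.6]
width: 0.101
```

Request:
jog_arm(targets=[0.0005,-0.0001,0.0015,0,0,0,0,0.0005,-0.0001,0.0015,0,0,0,0])

```text
clock: 8.85
tcp_pos: [0.5625, 0.139, 0.1447]
tool_rot: [0.797, 0.604, -0.0, -0.0]
ft_force: [-1.2, 4.7, -6.4]
width: 0.101
```

Request:
jog_arm(targets=[0.0005,-0.0001,0.0015,0,0,0,0,0.0005,-0.0001,0.0015,0,0,0,0])

```text
clock: 9.1
tcp_pos: [0.5629, 0.1388, 0.1461]
tool_rot: [0.797, 0.604, -0.001, -0.001]
ft_force: [1.4, 5.1, -16.7]
width: 0.099
```

Request:
jog_arm(targets=[0,0,-0.002,0,0,0,0,0,0,-0.001,0,0,0,0])

```text
clock: 9.35
tcp_pos: [0.5629, 0.1389, 0.1456]
tool_rot: [0.797, 0.604, -0.001, -0.001]
ft_force: [-5.7, 4.2, 0.6]
width: 0.103
```

Request:
jog_arm(targets=[0,0,0,0,0,0,0.4,0,0,0,0,0,0,0.4,0,0,0,0,0,0,0.4])

```text
clock: 9.72
tcp_pos: [0.565, 0.1381, 0.146]
tool_rot: [0.797, 0.604, 0.001, 0.001]
ft_force: [-0.5, -1.4, -0.7]
width: 0.4
```

Request:
jog_arm(targets=[0,0,0.03,0,0,0,0.4,0,0,0.05,0,0,0,0.4,-0.02,-0.045,0.03,0,0,0,0,-0.02,-0.045,0,0,0,0,0,0,0,0,0,0,0,0])

```text
clock: 10.35
tcp_pos: [0.5234, 0.046, 0.2559]
tool_rot: [0.798, 0.602, 0.0, 0.001]
ft_force: [1.0, 0.5, 0.1]
width: 0.002
```

```bash
python3 - <<'E'
from h import *
show()
f=grab_frame('wrist');save(f,'w4')
f2=grab_frame('scene');save(f2,'s4')
for n in ('cover_handle','bolt_knob','cover_window','catch_place','catch_side'):
    for g in (f,f2):
      for d in spot_point(n,g)[:1]:
        q=np.load('case.npy');p=w(g,d['point']);dd=p[:2]-q[:2];c,s=np.cos(q[2]),np.sin(q[2]);print(n,p,d['score'],c*dd[0]+s*dd[1],-s*dd[0]+c*dd[1])
E
```

```text
t 10.35 tcp [0.5234 0.046  0.2559] loc [-0.0686 -0.0236] Floc [0.84 0.8  0.11] yawy -15.9 toolz [ 0.002 -0.001 -1.   ] w 0.002
cover_handle [0.56203286 0.1380811  0.16256114] 0.9 -0.056016049333505374 0.07550897376263518
cover_handle [0.5605521  0.13624653 0.1615387 ] 0.7 -0.05695246190686121 0.07334531337031985
bolt_knob [0.46491826 0.12510116 0.12797838] 0.88 -0.14612595655037508 0.037039143604762036
bolt_knob [0.46693854 0.12473603 0.12475148] 0.5 -0.1440815993848476 0.03722739614292247
cover_window [0.52288833 0.00365193 0.12084358] 0.94 -0.05779795266376285 -0.06449217242048949
catch_place [0.51646473 0.00111938 0.09884165] 0.75 -0.06331070662167598 -0.0686498122168435
catch_place [0.51752902 0.00395206 0.09884136] 0.91 -0.06304243425946125 -0.06563571369848462
catch_side [0.53063346 0.03626832 0.10269383] 0.61 -0.0590542873761777 -0.030992360465883384
catch_side [0.52876338 0.02969628 0.09681057] 0.77 -0.059099353414839996 -0.03782514028228286
```

View pics/w4.png

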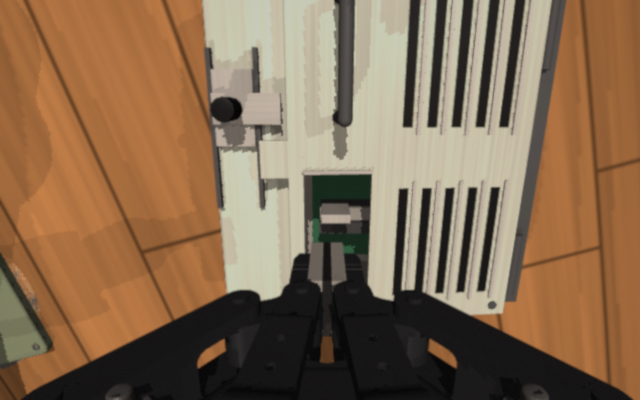

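```bash
python3 - <<'E'
from h import *
f=grab_frame('wrist');im=f['color'][:,:,::-1]
cv2.imwrite('pics/w4z.png',cv2.resize(im[160:280,280:400],None,fx=5,fy=5,interpolation=cv2.INTER_NEAREST))
q=np.load('case.npy');c,s=np.cos(q[2]),np.sin(q[2])
# project grid: for local y values at x=-.06,z=.104/.1/.108
for z in (.100,.104,.108,.09):
  print(z)
  for y in (-.04,-.05,-.06,-.07,-.08,-.09):
    for x in (-.073,-.047):
        P=[q[0]+c*x-s*y,q[1]+s*x+c*y,z];print(y,x,proj(f,[P]).round(1)[0],end=' ')
    print()
E
```

```text
0.1
-0.04 -0.073 [322.3 203.7] -0.04 -0.047 [351.4 203.6] 
-0.05 -0.073 [322.3 214.3] -0.05 -0.047 [351.2 214.3] 
-0.06 -0.073 [322.4 224.8] -0.06 -0.047 [351.  224.8] 
-0.07 -0.073 [322.4 235.1] -0.07 -0.047 [350.9 235.1] 
-0.08 -0.073 [322.5 245.2] -0.08 -0.047 [350.7 245.2] 
-0.09 -0.073 [322.6 255.2] -0.09 -0.047 [350.5 255.1] 
0.104
-0.04 -0.073 [322.2 205. ] -0.04 -0.047 [351.7 204.9] 
-0.05 -0.073 [322.3 215.8] -0.05 -0.047 [351.5 215.7] 
-0.06 -0.073 [322.3 226.3] -0.06 -0.047 [351.3 226.3] 
-0.07 -0.073 [322.4 236.8] -0.07 -0.047 [351.1 236.7] 
-0.08 -0.073 [322.4 247. ] -0.08 -0.047 [351.  246.9] 
-0.09 -0.073 [322.5 257. ] -0.09 -0.047 [350.8 257. ] 
0.108
-0.04 -0.073 [322.1 206.3] -0.04 -0.047 [352.1 206.2] 
-0.05 -0.073 [322.2 217.2] -0.05 -0.047 [351.9 217.1] 
-0.06 -0.073 [322.3 227.9] -0.06 -0.047 [351.6 227.9] 
-0.07 -0.073 [322.3 238.4] -0.07 -0.047 [351.5 238.4] 
-0.08 -0.073 [322.4 248.8] -0.08 -0.047 [351.3 248.7] 
-0.09 -0.073 [322.5 258.9] -0.09 -0.047 [351.1 258.9] 
0.09
-0.04 -0.073 [322.4 200.6] -0.04 -0.047 [350.7 200.5] 
-0.05 -0.073 [322.5 211. ] -0.05 -0.047 [350.5 210.9] 
-0.06 -0.073 [322.5 221.1] -0.06 -0.047 [350.3 221.1] 
-0.07 -0.073 [322.6 231.2] -0.07 -0.047 [350.2 231.1] 
-0.08 -0.073 [322.6 241. ] -0.08 -0.047 [350. 241.] 
-0.09 -0.073 [322.7 250.7] -0.09 -0.047 [349.8 250.7]
```

View pics/w4z.png

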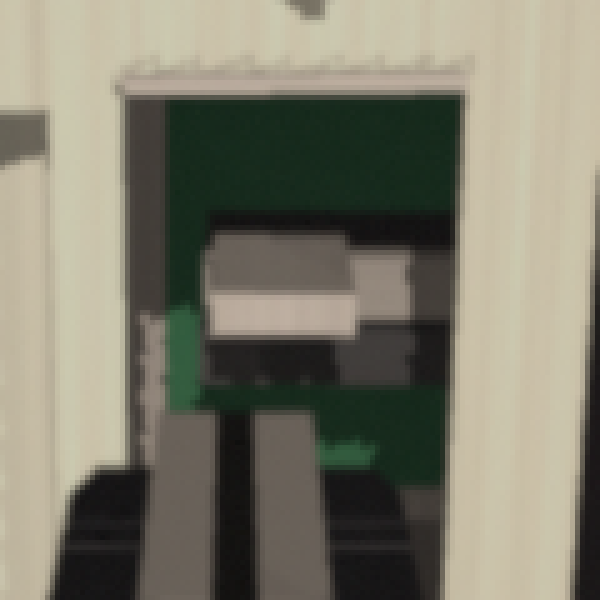

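Request:
jog_arm(targets=[0.006,-0.0104,-0.03,0,0,0,0,0,0,-0.05,0,0,0,0,0,0,0,0,0,0,0,0,0,0,0,0,0,0])

```text
clock: 11.5
tcp_pos: [0.5307, 0.0383, 0.1762]
tool_rot: [0.797, 0.604, 0.001, 0.001]
ft_force: [-0.3, 0.2, 0.1]
width: -0.001
```

```bash
python3 - <<'E'
from h import *
show()
f=grab_frame('wrist');save(f,'w5')
E
```

```text
t 11.5 tcp [0.5307 0.0383 0.1762] loc [-0.0596 -0.0291] Floc [-0.33  0.17  0.08] yawy -15.7 toolz [ 0.002 -0.    -1.   ] w -0.001
```

View pics/w5.png

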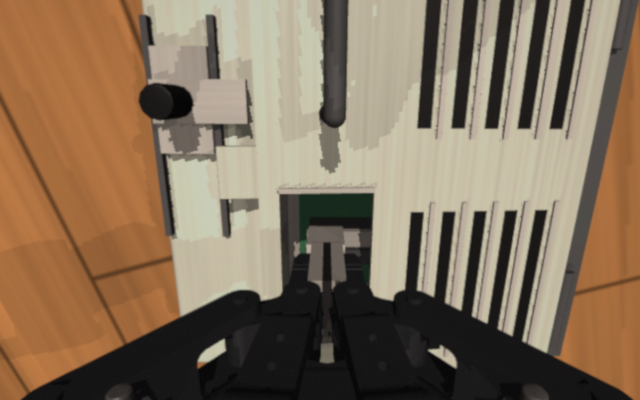

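Request:
jog_arm(targets=[-0.0007,-0.0024,-0.03,0,0,0,0,0,0,-0.02,0,0,0,0,0,0,-0.008,0,0,0,0,0,0,-0.008,0,0,0,0])

```text
clock: 12.05
tcp_pos: [0.5307, 0.0358, 0.1104]
tool_rot: [0.797, 0.604, 0.001, 0.001]
ft_force: [-0.9, 0.1, 0.1]
width: 0.001
```

Request:
jog_arm(targets=[0,0,-0.008,0,0,0,0,0,0,-0.007,0,0,0,0,0,0,-0.006,0,0,0,0,0,0,0,0,0,0,0])

```text
clock: 12.55
tcp_pos: [0.5286, 0.0359, 0.0872]
tool_rot: [0.797, 0.604, -0.0, -0.0]
ft_force: [-0.2, 1.2, 0.1]
width: 0.001
```

```bash
python3 - <<'E'
from h import *
show()
f=grab_frame('wrist');save(f,'w6')
f=grab_frame('scene');cv2.imwrite('pics/s6.png',cv2.resize(f['color'][100:260,230:430,::-1],None,fx=4,fy=3.75))
E
```

```text
t 12.55 tcp [0.5286 0.0359 0.0872] loc [-0.0609 -0.0319] Floc [-0.53  1.1   0.13] yawy -15.7 toolz [-0.001  0.    -1.   ] w 0.001
```

View pics/w6.png

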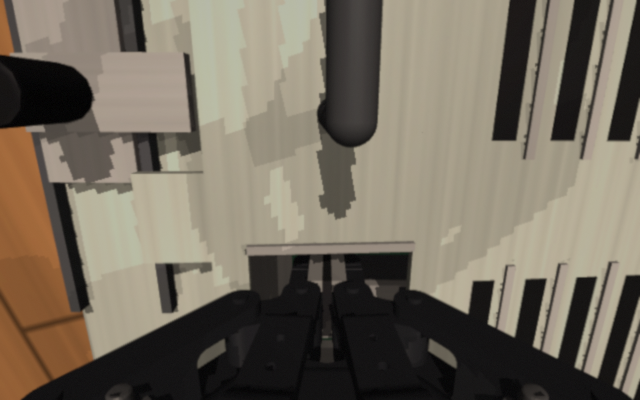

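View pics/s6.png

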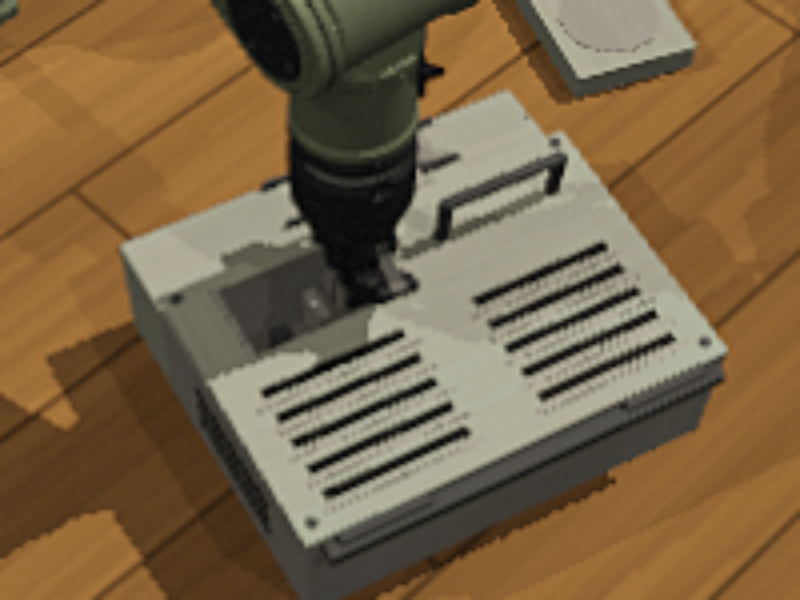

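Request:
jog_arm(targets=[-0.0008,-0.0029,0,0,0,0,0,-0.0008,-0.0029,0,0,0,0,0,-0.0008,-0.0029,0,0,0,0,0])

```text
clock: 13.02
tcp_pos: [0.5267, 0.0268, 0.088]
tool_rot: [0.797, 0.604, 0.0, 0.0]
ft_force: [1.0, -0.4, 0.9]
width: 0.004
```

Request:
jog_arm(targets=[-0.0005,-0.0019,0,0,0,0,0,-0.0005,-0.0019,0,0,0,0,0])

```text
clock: 13.28
tcp_pos: [0.5259, 0.0241, 0.0879]
tool_rot: [0.797, 0.604, 0.001, -0.0]
ft_force: [1.1, 4.5, 0.5]
width: 0.001
```

```bash
python3 -c "
from h import *
show()"
```

```text
t 13.28 tcp [0.5259 0.0241 0.0879] loc [-0.0603 -0.044 ] Floc [-0.17  4.63  0.46] yawy -15.7 toolz [ 0.001  0.002 -1.   ] w 0.001
```

Request:
jog_arm(targets=[-0.0005,-0.0019,0,0,0,0,0,-0.0005,-0.0019,0,0,0,0,0])

```text
clock: 13.52
tcp_pos: [0.5247, 0.0197, 0.0878]
tool_rot: [0.797, 0.604, 0.0, -0.0]
ft_force: [1.5, 3.5, 0.2]
width: 0.0
```

Request:
jog_arm(targets=[-0.0005,-0.0019,0,0,0,0,0,-0.0005,-0.0019,0,0,0,0,0])

```text
clock: 13.78
tcp_pos: [0.5235, 0.0156, 0.0878]
tool_rot: [0.797, 0.604, -0.0, -0.0]
ft_force: [0.0, 3.3, 0.9]
width: 0.004
```

```bash
python3 -c "
from h import *
show()"
```

```text
t 13.78 tcp [0.5235 0.0156 0.0878] loc [-0.0604 -0.0529] Floc [-0.87  3.16  0.86] yawy -15.7 toolz [-0. -0. -1.] w 0.004
```

Sliding freely at about 3 N, with roughly 10 mm travelled. I'll continue in 1 mm steps.

Request:
jog_arm(targets=[-0.0003,-0.001,0,0,0,0,0,-0.0003,-0.001,0,0,0,0,0])

```text
clock: 14.02
tcp_pos: [0.523, 0.0136, 0.0878]
tool_rot: [0.797, 0.604, -0.0, -0.0]
ft_force: [0.0, 2.8, 1.4]
width: 0.0
```

Request:
jog_arm(targets=[-0.0003,-0.001,0,0,0,0,0,0,0,0,0,0,0,0])

```text
clock: 14.28
tcp_pos: [0.5229, 0.0132, 0.0878]
tool_rot: [0.797, 0.604, 0.0, -0.0]
ft_force: [0.5, 5.6, 1.1]
width: 0.002
```

Force is starting to rise, so I'll feel for the end stop.

Request:
jog_arm(targets=[-0.0003,-0.001,0,0,0,0,0,0,0,0,0,0,0,0])

```text
clock: 14.52
tcp_pos: [0.5228, 0.013, 0.0878]
tool_rot: [0.797, 0.604, 0.001, -0.001]
ft_force: [1.2, 7.5, 0.2]
width: 0.002
```

Request:
jog_arm(targets=[-0.0003,-0.001,0,0,0,0,0,0,0,0,0,0,0,0])

```text
clock: 14.78
tcp_pos: [0.5228, 0.0128, 0.0878]
tool_rot: [0.797, 0.604, 0.002, -0.001]
ft_force: [3.5, 9.3, -0.9]
width: -0.0
```

```bash
python3 -c "
from h import *
show()"
```

```text
t 14.78 tcp [0.5228 0.0128 0.0878] loc [-0.0603 -0.0557] Floc [ 0.92  9.91 -0.91] yawy -15.7 toolz [ 0.002  0.004 -1.   ] w -0.0
```

Request:
jog_arm(targets=[0.0027,0.0097,0,0,0,0,0,0,0,0.03,0,0,0,0,0,0,0.06,0,0,0,0,0.013,0.04,0.03,0,0,0,0.4,0.013,0.04,0,0,0,0,0.4])

```text
clock: 15.4
tcp_pos: [0.5539, 0.1001, 0.2121]
tool_rot: [0.798, 0.603, 0.003, 0.003]
ft_force: [0.4, -0.4, 0.5]
width: 0.394
```

Request:
jog_arm(targets=[0.013,0.04,0,0,0,0,0.4,0,0,0,0,0,0,0.4,0,0,0,0,0,0,0.4])

```text
clock: 15.78
tcp_pos: [0.5635, 0.1397, 0.2073]
tool_rot: [0.797, 0.604, -0.001, 0.0]
ft_force: [0.4, -0.5, 0.3]
width: 0.399
```

```bash
python3 - <<'E'
from h import *
show()
f=grab_frame('wrist');save(f,'w7')
for n in ('cover_handle',):
    for g in (f,):
      for d in spot_point(n,g)[:1]:
        q=np.load('case.npy');p=w(g,d['point']);dd=p[:2]-q[:2];c,s=np.cos(q[2]),np.sin(q[2]);print(n,p,d['score'],c*dd[0]+s*dd[1],-s*dd[0]+c*dd[1])
E
```

```text
t 15.78 tcp [0.5635 0.1397 0.2073] loc [-0.055   0.0774] Floc [ 0.5  -0.38  0.3 ] yawy -15.7 toolz [-0.001 -0.002 -1.   ] w 0.399
cover_handle [0.5659432  0.13664928 0.1610522 ] 0.7 -0.05186525513552734 0.0751746417879019
```

View pics/w7.png

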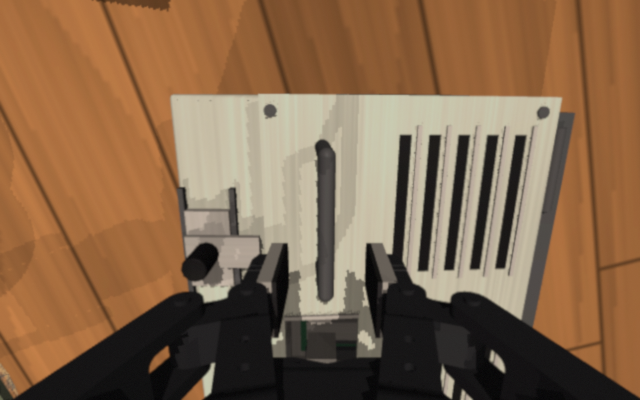

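Request:
jog_arm(targets=[0,0,-0.035,0,0,0,0.4,0,0,-0.025,0,0,0,0.4,0,0,0,0,0,0,0.4,0,0,0,0,0,0,0,0,0,0,0,0,0,0], force=40)

```text
clock: 16.5
tcp_pos: [0.5632, 0.1404, 0.149]
tool_rot: [0.797, 0.604, -0.001, -0.001]
ft_force: [-4.8, -0.4, 1.5]
width: 0.101
```

Request:
jog_arm(targets=[0,0,0,0,0,0,0,0.0007,-0.0002,0.002,0,0,0,0,0.0007,-0.0002,0.002,0,0,0,0])

```text
clock: 16.88
tcp_pos: [0.5637, 0.1402, 0.1507]
tool_rot: [0.797, 0.604, -0.001, -0.001]
ft_force: [-4.4, -0.1, -5.9]
width: 0.095
```

Request:
jog_arm(targets=[0.0007,-0.0002,0.002,0,0,0,0,0.0007,-0.0002,0.002,0,0,0,0])

```text
clock: 17.12
tcp_pos: [0.5651, 0.1398, 0.1547]
tool_rot: [0.797, 0.604, -0.002, -0.001]
ft_force: [-4.8, 1.1, -5.3]
width: 0.097
```

```bash
python3 - <<'E'
import numpy as np
th=np.linspace(.115,1.10,14)
X=.1-.16*np.cos(th)+.044*np.sin(th);Z=.106+.044*np.cos(th)+.16*np.sin(th)
c,s=.9636,-.2673
for a,dx,dz in zip(th[1:],np.diff(X),np.diff(Z)): print(round(a,3),np.round([c*dx,s*dx,dz],4))
print(X[-1]-X[0],Z[-1]-Z[0])
E
```

```text
0.191 [ 0.005  -0.0014  0.0115]
0.267 [ 0.0058 -0.0016  0.011 ]
0.342 [ 0.0066 -0.0018  0.0106]
0.418 [ 0.0073 -0.002   0.01  ]
0.494 [ 0.008  -0.0022  0.0094]
0.57 [ 0.0087 -0.0024  0.0088]
0.645 [ 0.0093 -0.0026  0.008 ]
0.721 [ 0.0099 -0.0027  0.0073]
0.797 [ 0.0104 -0.0029  0.0065]
0.873 [ 0.0108 -0.003   0.0057]
0.948 [ 0.0112 -0.0031  0.0048]
1.024 [ 0.0115 -0.0032  0.0039]
1.1 [ 0.0118 -0.0033  0.003 ]
0.12053205561556411 0.10048256629974336
```

Request:
jog_arm(targets=[0.005,-0.0014,0.0115,0,0,0,0,0.0058,-0.0016,0.011,0,0,0,0])

```text
clock: 17.38
tcp_pos: [0.5756, 0.1368, 0.1778]
tool_rot: [0.797, 0.604, -0.002, -0.002]
ft_force: [-6.7, 0.3, -3.8]
width: 0.096
```

Request:
jog_arm(targets=[0.0066,-0.0018,0.0106,0,0,0,0,0.0073,-0.002,0.01,0,0,0,0,0.008,-0.0022,0.0094,0,0,0,0])

```text
clock: 17.75
tcp_pos: [0.5971, 0.1306, 0.2089]
tool_rot: [0.797, 0.604, -0.003, -0.002]
ft_force: [-10.2, 0.1, -0.5]
width: 0.097
```

```bash
python3 -c "
from h import *
show();f=grab_frame('scene');save(f,'s8')
f=grab_frame('wrist');save(f,'w8')"
```

```text
t 17.75 tcp [0.5971 0.1306 0.2089] loc [-0.0203  0.0777] Floc [-9.87 -2.6  -0.47] yawy -15.7 toolz [-0.007 -0.    -1.   ] w 0.097
```

View pics/w8.png

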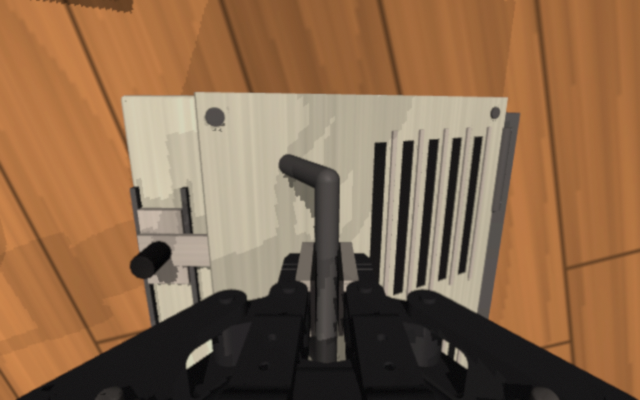

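Request:
jog_arm(targets=[0.0087,-0.0024,0.0088,0,0,0,0,0.0093,-0.0026,0.008,0,0,0,0,0.0099,-0.0027,0.0073,0,0,0,0,0.0104,-0.0029,0.0065,0,0,0,0])

```text
clock: 18.35
tcp_pos: [0.6362, 0.1194, 0.242]
tool_rot: [0.797, 0.604, -0.002, -0.001]
ft_force: [-11.6, -1.6, 4.7]
width: 0.094
```

Request:
jog_arm(targets=[0.0108,-0.003,0.0057,0,0,0,0,0.0112,-0.0031,0.0048,0,0,0,0,0.0115,-0.0032,0.0039,0,0,0,0,0.0118,-0.0033,0.003,0,0,0,0,0,0,0,0,0,0,0])

```text
clock: 18.98
tcp_pos: [0.6854, 0.1052, 0.2618]
tool_rot: [0.797, 0.603, 0.002, 0.003]
ft_force: [-4.1, -2.7, 6.4]
width: 0.096
```

```bash
python3 -c "
from h import *
show();f=grab_frame('scene');save(f,'s9')
f=grab_frame('wrist');save(f,'w9')
for d in spot_point('cover_handle',f)[:1]:print(w(f,d['point']),d['score'])"
```

```text
t 18.98 tcp [0.6854 0.1052 0.2618] loc [0.0717 0.0769] Floc [-3.21 -3.71  6.39] yawy -15.8 toolz [ 0.007 -0.003 -1.   ] w 0.096
[0.68776264 0.09918859 0.26664664] 0.89
```

View pics/w9.png

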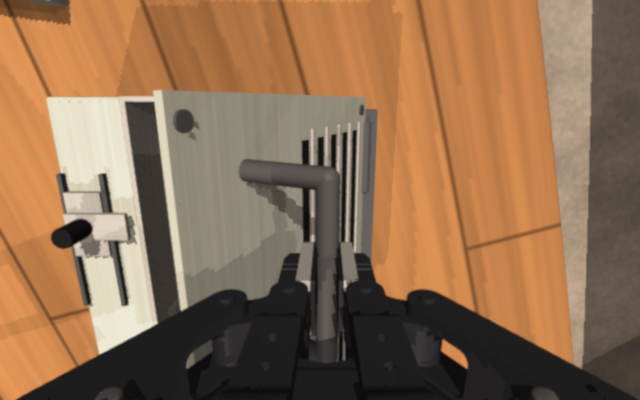

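View pics/s9.png

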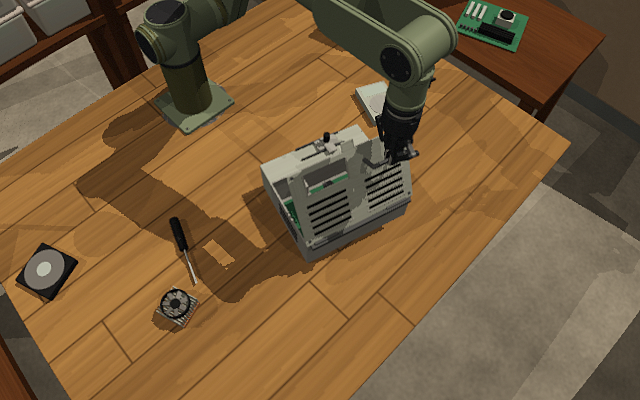

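Request:
jog_arm(targets=[0,0,0,0,0,0,0.3,0,0,0,0,0,0,0.3,0,0,0,0,0,0,0.3])

```text
clock: 19.5
tcp_pos: [0.6836, 0.1075, 0.2566]
tool_rot: [0.797, 0.604, 0.001, 0.0]
ft_force: [-0.7, -0.1, 0.4]
width: 0.302
```

Request:
jog_arm(targets=[0,0,0.01,0,0,0,0.3,0,0,0.02,0,0,0,0.3,0,0,0.04,0,0,0,0.3,0,0,0.05,0,0,0,0.3,0,0,0.03,0,0,0,0.3])

```text
clock: 20.12
tcp_pos: [0.6837, 0.1076, 0.4123]
tool_rot: [0.797, 0.604, 0.003, 0.002]
ft_force: [0.1, -0.7, 0.6]
width: 0.301
```

Request:
jog_arm(targets=[0,0,0,0,0,0,0.3,0,0,0,0,0,0,0.3,0,0,0,0,0,0,0.3])

```text
clock: 20.5
tcp_pos: [0.6823, 0.1074, 0.4038]
tool_rot: [0.797, 0.604, -0.002, -0.001]
ft_force: [0.3, -0.2, -0.1]
width: 0.299
```

```bash
python3 -c "
from h import *
show();g=grab_frame('scene');save(g,'s10')
f=grab_frame('wrist');save(f,'w10')
for k in (f,g):
  for n in ('cover_handle','bolt_knob','drive','screwdriver','cooler'):
    for d in spot_point(n,k)[:1]:print(n,w(k,d['point']),d['score'])"
```

```text
t 20.5 tcp [0.6823 0.1074 0.4038] loc [0.0681 0.0781] Floc [ 0.3 -0.1 -0.1] yawy -15.7 toolz [-0.004 -0.    -1.   ] w 0.299
cover_handle [0.68708317 0.10116997 0.26742565] 0.66
bolt_knob [0.46603544 0.12695539 0.12867783] 0.95
cover_handle [0.68229664 0.10036881 0.26709738] 0.77
bolt_knob [0.46881006 0.12413675 0.12650312] 0.61
drive [ 0.42419557  0.42134269 -0.00377548] 0.82
screwdriver [ 0.41061008 -0.32963961 -0.00124477] 0.76
```

View pics/s10.png

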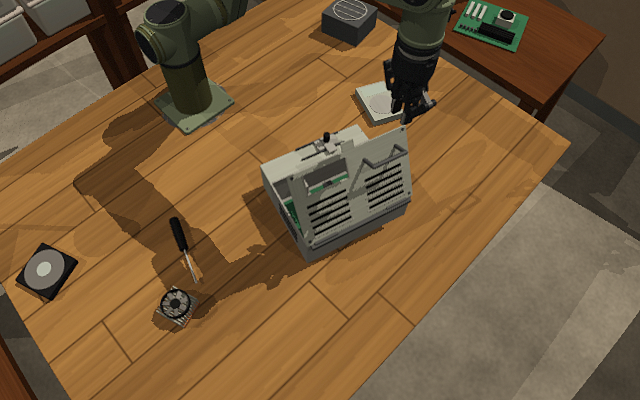

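The cover stands at about 1.1 rad, the hand is clear of it and the bolt knob hasn't moved back. Handing in.

```bash
python3 -c "
from h import *
print(job_done())"
```

```text
the job is handed in; nothing more can be done
None
```

The drive bay is open and the job is handed in at about 20.5 s. No verdict was reported, so what follows rests on my own measurements.

- **Bolt:** I pushed it left about 35 mm with about 4 N. The last pictures still show the knob there, past 0.030 m.
- **Second catch:** I lifted the cover about 12 mm (0.075 rad), until it met the catch. Peak force was about 17 N at the handle.
- **Catch push:** I reached through the window and pushed the tongue right about 13 mm. It slid at about 3 N, and I stopped against the springy end at about 10 N.
- **Cover:** I swung it up by the handle and let go. Two camera views put the handle at z = 0.267 m, which is about 1.1 rad, and it stayed there after release. The hand is about 120 mm above the cover's edge and the force reading is about zero.
- **Loose things:** The drive and screwdriver measure within a few mm of where they started. The network did not report the cooler in the last picture, but by eye it hasn't moved.

The fingers bulge wider than the window higher up. They cleared it because the cover stopped low, and I felt no contact with the cover.

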